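Build up the drone's electronics stack

TASK

Build the electronics stack in the drone's centre bay: lower the red power module in first, then the blue flight controller on it, then the black video transmitter with the white fins, and the yellow cover on top. Each must end level and fully down on the one below, board side up as it lies now; let them in gently rather than letting them drop, and leave the glue bottle, wire spool and battery where they are.

Things in the scene. Friction and masses are not known exactly. Their poses are not given: they have to be found in the camera images.
- drone: Black quadcopter frame fixed on a bench stand, teal motors 110 mm from its centre at its four diagonals (shafts end 38 mm above the bench). Origin on the bench under its centre, x along the bay's length, z up. In its middle the bay: four L-shaped aluminium corner guides with teal lips, reaching 38 mm from the centre in y and 48 mm in x, top 110 mm above the bench.
- bay (a point): Centre of the bay floor (64 x by 34 y mm), 30 mm above the bench; axes as the drone's. Between the guides 70 (x) by 50 (y) mm, straight from the floor to 66 mm above it; then lips flare out 9 mm a side up to 80 mm. Each long side (+y, -y) has a 54 mm wide gap for a finger, all there at least 12 mm below the floor. Four stacked modules have undersides 0, 20, 40, 60 mm above it.
- power_module: Power module: bright red frame with a green board, copper capacitors and a yellow plug. 64 mm long (its x), 44 mm wide (its y), 20 mm high, flat above and below; origin at the centre of its underside, z up. Which end is which does not matter. About 90 g.
- flight_controller: Flight controller: blue frame, dark blue board with a black chip and a white connector. 64 mm long (its x), 44 mm wide (its y), 20 mm high, flat above and below; origin at the centre of its underside, z up. Which end is which does not matter. About 60 g.
- video_transmitter: Video transmitter: black frame with eight white cooling fins across its top. 64 mm long (its x), 44 mm wide (its y), 20 mm high, flat above and below; origin at the centre of its underside, z up. Which end is which does not matter. About 80 g.
- cover: Cover: plain yellow block with two thin black lines along its top. 64 mm long (its x), 44 mm wide (its y), 20 mm high, flat above and below; origin at the centre of its underside, z up. Which end is which does not matter. About 50 g.
- glue_bottle: Bystander: green bottle, 28 mm across, black cap, 62 mm high, standing; origin under its centre.
- wire_spool: Bystander: black spool of copper wire, 52 mm across, 30 mm high, lying flat; origin under its centre.
- battery: Bystander: grey and lime battery pack, 44 (x) by 135 (y) by 36 mm, beyond the drone; origin under its centre.
Not all that is in view belongs to the job. Leave any pink look-alike of the cover alone.

How it is judged:
On the way, in this order (a step that is already met when the one before it is completed fails the run):
1. the red power module lies fully down in the bay at level 1 (horizontal distance between power_module and drone below 0.008 m and z of power_module in the frame of drone between 0.026 and 0.034 m and angle between power_module's own z axis and vertical below 0.1 rad and angle between the x axis of power_module and the x axis of drone, either way round below 0.2 rad), for 0.2 s.
2. the blue flight controller lies fully down in the bay at level 2 (horizontal distance between flight_controller and drone below 0.008 m and z of flight_controller in the frame of drone between 0.046 and 0.054 m and angle between flight_controller's own z axis and vertical below 0.1 rad and angle between the x axis of flight_controller and the x axis of drone, either way round below 0.2 rad), for 0.2 s.
3. the black video transmitter with white fins lies fully down in the bay at level 3 (horizontal distance between video_transmitter and drone below 0.008 m and z of video_transmitter in the frame of drone between 0.066 and 0.074 m and angle between video_transmitter's own z axis and vertical below 0.1 rad and angle between the x axis of video_transmitter and the x axis of drone, either way round below 0.2 rad), for 0.2 s.
4. the yellow cover lies fully down in the bay at level 4 (horizontal distance between cover and drone below 0.008 m and z of cover in the frame of drone between 0.086 and 0.094 m and angle between cover's own z axis and vertical below 0.1 rad and angle between the x axis of cover and the x axis of drone, either way round below 0.2 rad), for 0.2 s.
At the end, for the whole second after the job is handed in: Bottom to top red power module, blue flight controller, black finned video transmitter, yellow cover: undersides 30, 50, 70, 90 mm (+-4) above the bench, centres within 8 mm of the bay centre, upright within 0.1 rad, long sides along the bay within 0.2 rad, released, at rest (all of step 1 and all of step 2 and all of step 3 and all of step 4 and linear speed of each of power_module, flight_controller, video_transmitter, cover below 0.02 m/s and angular speed of each of power_module, flight_controller, video_transmitter, cover below 0.2 rad/s); the robot touches nothing.
It fails at once if a module falls into the bay (faster than 0.7 m/s over or in it) ((linear speed of power_module above 0.7 m/s and horizontal distance between power_module and drone below 0.03 m and z of power_module in the frame of drone below 0.105 m) or (linear speed of flight_controller above 0.7 m/s and horizontal distance between flight_controller and drone below 0.03 m and z of flight_controller in the frame of drone below 0.105 m) or (linear speed of video_transmitter above 0.7 m/s and horizontal distance between video_transmitter and drone below 0.03 m and z of video_transmitter in the frame of drone below 0.105 m) or (linear speed of cover above 0.7 m/s and horizontal distance between cover and drone below 0.03 m and z of cover in the frame of drone below 0.105 m)).
It fails at once if the glue bottle is moved more than 20 mm or tipped (distance of glue_bottle from where it was at the start of the episode above 0.02 m or angle between glue_bottle's own z axis and vertical above 0.5 rad).
It fails at once if the wire spool is moved more than 20 mm or tipped (distance of wire_spool from where it was at the start of the episode above 0.02 m or angle between wire_spool's own z axis and vertical above 0.5 rad).
It fails at once if the battery is moved more than 20 mm or tipped (distance of battery from where it was at the start of the episode above 0.02 m or angle between battery's own z axis and vertical above 0.5 rad).
It also fails if it takes over 120 s, if anything falls off the work surface, if the arm or the gripper's body presses on something with over 40 N, if the wrist force passes 120 N, or if a joint passes its speed limit or range.

ROBOT

A 7-joint arm with a two-finger parallel gripper is mounted at the origin on the work surface. World frame = base frame: x ahead of the robot, y to its left, z up, the work surface at z = 0. Lengths are in m, angles in rad, forces in N, time in s.
With the tool pointing down it reaches from about 0.425 to 0.95 m from the base axis. Payload 4.7 kg.
Tool frame: the origin (TCP) lies on the centre line of the jaws, within the pads' length; the fingertips stand robot.nose_length ahead of it and the grasp point (between the pads) lies 8 mm behind it (robot.nose_length is the distance from the TCP to the fingertips, in m); z points along the fingers, y is the line along which they close (so a half turn about z gives the same grasp; the last joint's range is limited). The gripper opens to 85 mm and grips with 20 to 120 N. Pads are 22 mm wide; open, the fingers measure 114 mm over their backs; the gripper's body (76 mm by 85 mm) begins 54 mm behind the grasp point. The pads swing forward as they close: fully open they stand 13 mm farther back than shut.
Start: joints at [1.303, 0.469, -0.049, 1.532, 0.024, 1.141, -0.082], TCP at [0.16, -0.656, 0.221] pointing down, gripper open.
Joint ranges: [-2.59, 2.59], [-0.33, 1.99], [-1.39, 1.29], [0.1, 2.45], [-1.04, 4.18], [0.21, 1.99], [-2.66, 2.66]. Speed limits (rad/s): [2.57, 2.57, 3.14, 3.14, 3.14, 3.14, 3.14].

INTERFACE

Orientations are given as [roll, pitch, yaw] about the fixed x, y, z axes, in that order (R = Rz(yaw) Ry(pitch) Rx(roll)).
In Python, from plant import robot gives the robot as it stands. Calls block until the motion is done:
- robot.goto(position, orientation): joint-space move of the TCP to a pose.
- robot.move_straight(position, vel=0.15, attitude=None, contact_N=None): straight line of the TCP; attitude=None keeps the orientation; vel is the mean speed in m/s. With contact_N (N) it stops when the force on the tool has changed by that much, and returns True; else False.
- robot.move_joints(angles): joint-space move.
- robot.grip(opening, strength=None): opening from 0.0 (shut) to 1.0 (fully open); strength is the grip in N (None keeps the last); returns when the fingers have stopped.
- robot.sleep(seconds).
- robot.inverse_kinematics(position, orientation): joint angles nearest the present ones, or None.
- robot.sense(): the state.
- robot.grab_frame(name): name is "scene" or "side" or "wrist"; returns a dict with "image" (384x512x3 uint8, red, green, blue), "range_z" (384x512 float32, m along the optical axis (not along the pixel's ray), 0 where there is no reading), "fx", "fy", "cx", "cy" (pixels), "R" (3x3) and "t" (3): a world point X has camera coordinates R X + t. Camera axes: x right, y down, z forward; pixel columns grow to the right and rows downward; lengths in m; the calibration is good to about 2 mm. The wrist camera is an equidistant fisheye: a pixel r from the principal point sees the ray r / f radians off the axis. A picture is of the moment at which its call begins.
A pose or a line that the arm cannot do raises robot.IKError and nothing moves.
- robot.close_job(): hands the job in; it is judged then, once.
The state is a dict: "t": time; "joint_pos": joint angles; "joint_velocities": joint speeds; "effort": joint torques, N m; "tcp_pos": TCP position; "tcp_rot": TCP orientation; "wrist_force": force on the tool from outside, world axes, zero at the start; "torque": the same for the moment, N m; "opening": opening from 0.0 (shut) to 1.0 (fully open); "gripper_force": force on a finger pad.
Only numpy, scipy, OpenCV 4.12 (cv2) and the standard library are available. Lean on these libraries where they do the work, as an engineer would, in place of code of your own. Each camera call takes 0.05 s, during which the arm holds its last target. There are 200 camera calls.

## Working session

There is one attempt and no reset: what is moved stays moved. The work goes in short steps, each a Python script; the robot and the scene stay as the last script left them, time stands still between calls to the robot, and variables do not carry over. Pictures are saved under pics/ and viewed, at most 14 in all, crops included, and the job is handed in when it is done.

```bash
ls; mkdir -p pics; python3 - <<'E'
from plant import robot
import cv2,numpy as np
s=robot.sense();print(s['t'],s['tcp_pos'],s['tcp_rot'],s['opening'],robot.nose_length)
for n in("scene","side"):
    f=robot.grab_frame(n);cv2.imwrite(f"pics/{n}0.png",f["image"][:,:,::-1]);np.savez(f"{n}0.npz",**f)
    print(n,f['fx'],f['cx'],f['cy'],-f['R'].T@f['t'])
E
```

```text
pics
0.0 [ 0.15952592 -0.65527671  0.22005412] [-3.13965347e+00  5.89028685e-05  2.38777098e-01] 1.0018349276275151 0.011
scene 390.63981113265976 254.789168546535 190.03431711721092 [ 1.09476824 -0.01451198  0.87296201]
side 391.3592798435154 257.3571289157156 189.12659082493178 [ 0.53155703 -0.6559526   0.8086087 ]
```

View pics/scene0.png

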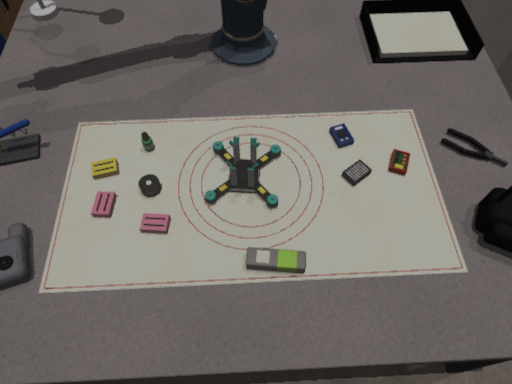

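View pics/side0.png

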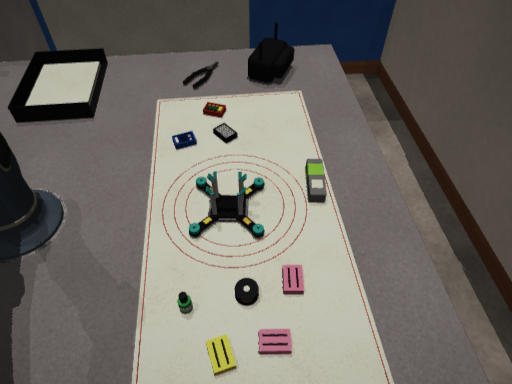

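Scene view candidates: red module (400,161), blue (342,135) and black finned (357,173). The yellow cover is at (105,168). The look-alikes are the pink blocks at (103,204) and (155,223). The black spool is at (150,185), the glue at (147,141), the battery at (276,260) and the drone at (243,175).

```bash
cat > vis.py <<'E'
import numpy as np,cv2
def cloud(f):
    z=np.asarray(f['range_z'],float);v,u=np.mgrid[:z.shape[0],:z.shape[1]]
    P=np.stack([(u-f['cx'])/f['fx']*z,(v-f['cy'])/f['fy']*z,z],-1)
    W=(P-f['t'])@f['R'];W[z==0]=np.nan
    return W
def rect(W,c,r=.055,lo=.012,hi=.03):
    m=(np.hypot(W[...,0]-c[0],W[...,1]-c[1])<r)&(W[...,2]>lo)&(W[...,2]<hi)
    p=W[m];(cx,cy),(w,h),a=cv2.minAreaRect((p[:,:2]*1000).astype(np.float32))
    if w<h:w,h,a=h,w,a+90
    return np.array([cx,cy])/1000,w,h,(a+90)%180-90,np.median(p[:,2]),len(p)
E
python3 - <<'E'
import numpy as np,cv2
from vis import *
px={'scene':dict(red=(400,161),blue=(342,135),black=(357,173),yellow=(105,168),pink1=(103,204),pink2=(155,223)),
'side':dict(red=(214,109),blue=(184,140),black=(225,132),yellow=(221,354),pink1=(275,341),pink2=(292,279))}
oth={'scene':dict(glue=(147,137),spool=(146,186),bat=(276,260)),'side':dict(glue=(184,298),spool=(251,290),bat=(316,180))}
for n in px:
    f=dict(np.load(n+'0.npz'));W=cloud(f)
    print(n,'mat z',np.nanmedian(W[(abs(W[...,2])<.02)][:,2]))
    for k,(u,v) in px[n].items():
        c=np.nanmedian(W[v-2:v+3,u-2:u+3].reshape(-1,3),0);c=rect(W,c[:2])[0]
        r=rect(W,c,.042);print(k,c.round(4),[np.round(x,4) for x in r])
    for k,(u,v) in oth[n].items(): print(k,W[v,u].round(3))
    h=cv2.cvtColor(f['image'],cv2.COLOR_RGB2HSV)
    m=cv2.inRange(h,(80,90,50),(98,255,255))>0
    for lo,hi in((.025,.05),(.085,.12)):
        mm=(m&(W[...,2]>lo)&(W[...,2]<hi)).astype(np.uint8)
        N,L,S,C=cv2.connectedComponentsWithStats(mm)
        for i in range(1,N):
            if S[i,4]>8:
                q=W[L==i];print('teal',C[i].round(),S[i,4],((np.nanmin(q,0)+np.nanmax(q,0))/2).round(4),np.nanmax(q[:,2]).round(3))
E
```

```text
scene mat z -0.00012410637204725766
red [0.5147 0.3984] [array([0.5147, 0.3984]), np.float64(67.7918), np.float64(44.5609), np.float64(-21.6648), np.float64(0.0171), np.int64(356)]
blue [0.4175 0.2591] [array([0.4175, 0.2591]), np.float64(67.1462), np.float64(47.3348), np.float64(15.5982), np.float64(0.0167), np.int64(322)]
black [0.5426 0.2782] [array([0.5426, 0.2782]), np.float64(66.8734), np.float64(45.5587), np.float64(-55.1576), np.float64(0.0177), np.int64(379)]
yellow [ 0.4959 -0.3863] [array([ 0.4959, -0.3863]), np.float64(66.3821), np.float64(49.1188), np.float64(-72.7389), np.float64(0.019), np.int64(386)]
pink1 [ 0.605 -0.373] [array([ 0.605, -0.373]), np.float64(65.9722), np.float64(45.3873), np.float64(-4.8181), np.float64(0.0191), np.int64(441)]
pink2 [ 0.6644 -0.24  ] [array([ 0.6644, -0.24  ]), np.float64(65.2721), np.float64(46.8553), np.float64(82.6863), np.float64(0.019), np.int64(476)]
glue [ 0.428 -0.27   0.052]
spool [ 0.567 -0.265  0.029]
bat [0.782 0.048 0.035]
teal [218. 146.] 56 [ 0.4482 -0.0844  0.0297] 0.033
teal [275. 149.] 59 [0.4661 0.0695 0.0294] 0.033
[... 1001 characters left out ...]
64(45.6627), np.float64(-6.5448), np.float64(0.0199), np.int64(767)]
pink2 [ 0.6644 -0.2398] [array([ 0.6644, -0.2398]), np.float64(66.1875), np.float64(43.7062), np.float64(83.0116), np.float64(0.02), np.int64(548)]
glue [ 0.429 -0.284  0.063]
spool [ 0.568 -0.265  0.03 ]
bat [0.774 0.031 0.036]
teal [201. 181.] 55 [0.4659 0.0691 0.0303] 0.034
teal [258. 181.] 55 [0.6208 0.0503 0.0305] 0.034
teal [194. 228.] 79 [ 0.4471 -0.086   0.0303] 0.034
teal [258. 228.] 75 [ 0.6015 -0.1041  0.0307] 0.035
teal [212. 176.] 39 [0.4998 0.0116 0.1034] 0.111
teal [242. 176.] 40 [0.5753 0.0036 0.1026] 0.111
teal [209. 191.] 35 [ 0.4941 -0.039   0.1026] 0.11
teal [242. 191.] 31 [ 0.5673 -0.0465  0.1034] 0.112
```

```bash
cat > job.py <<'E'
from plant import robot
import numpy as np,cv2
BAY=np.array([.534,-.0173]);BYAW=np.deg2rad(-6.9)
def near(yaw,pos):   # of the two equivalent half turns, the one with the smaller wrist turn
    best=None
    for y in(yaw,yaw+np.pi,yaw-np.pi):
        q=robot.inverse_kinematics(pos,[np.pi,0,y])
        if q is not None:
            c=abs(q[6])
            if best is None or c<best[0]:best=(c,y)
    return best[1]
def info(tag):
    s=robot.sense();print(tag,'t',round(s['t'],1),'tcp',s['tcp_pos'].round(4),'open',round(s['opening'],3),'gf',np.round(s['gripper_force'],1),'F',s['wrist_force'].round(1))
    return s
def pick(xy,yawdeg,h):
    top=[*xy,.16];yaw=near(np.deg2rad(yawdeg),top)
    robot.grip(.8);robot.goto(top,[np.pi,0,yaw])
    print('hit',robot.move_straight([*xy,h],.12,contact_N=8));info('down')
    robot.grip(0.,40);info('gripped')
    robot.move_straight([*xy,.24],.15);info('lifted')
def above():
    p=[*BAY,.24];robot.goto(p,[np.pi,0,near(BYAW,p)])
def save(n,k,crop=None,sc=1):
    im=robot.grab_frame(n)['image'][:,:,::-1]
    if crop:im=im[crop[1]:crop[3],crop[0]:crop[2]]
    cv2.imwrite(f'pics/{k}.png',cv2.resize(im,None,fx=sc,fy=sc,interpolation=cv2.INTER_CUBIC))
E
python3 - <<'E'
import cv2,numpy as np
im=cv2.imread('pics/scene0.png');g=lambda a:cv2.resize(a,None,fx=5,fy=5,interpolation=cv2.INTER_CUBIC)
cv2.imwrite('pics/crop.png',np.vstack([g(im[115:185,320:420]),cv2.resize(im[150:200,85:185],(500,250))]))
E
```

```text
(no output)
```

View pics/crop.png

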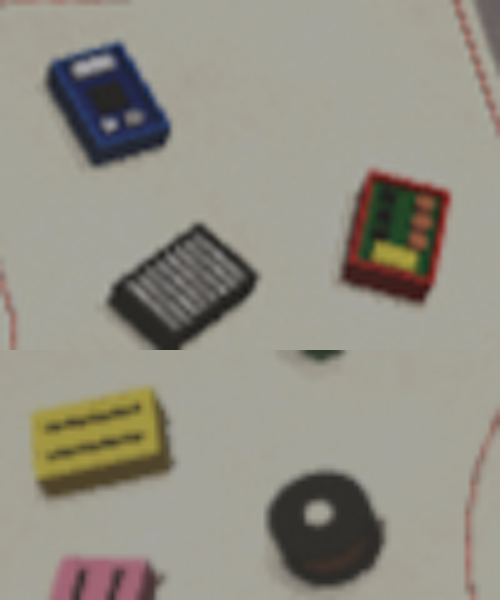

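The crop confirms all four: red with green board at (400,161), blue at (342,135), black with white fins at (357,173) and yellow at (105,168). The pink blocks are separate. Next I pick the red one, gripping high on it so the gripper body clears the lips.

```bash
python3 - <<'E'
from job import *
pick([.515,.3975],-21.5,.0195)
above();info('above')
save('side','side1',(170,130,300,250),5)
f=robot.grab_frame('wrist');cv2.imwrite('pics/wrist1.png',f['image'][:,:,::-1])
E
```

```text
hit False
down t 5.6 tcp [0.5154 0.3981 0.0204] open 0.799 gf 0.0 F [-0.1 -0.7  0.1]
gripped t 6.2 tcp [0.515  0.3975 0.0195] open 0.001 gf 0.0 F [0.1 0.7 0.2]
lifted t 7.9 tcp [0.5147 0.397  0.2389] open 0.003 gf 0.0 F [0.2 0.3 0.4]
above t 9.4 tcp [ 0.5342 -0.0159  0.2402] open -0.002 gf 0.0 F [ 0.6 -0.1 -0.6]
```

View pics/side1.png

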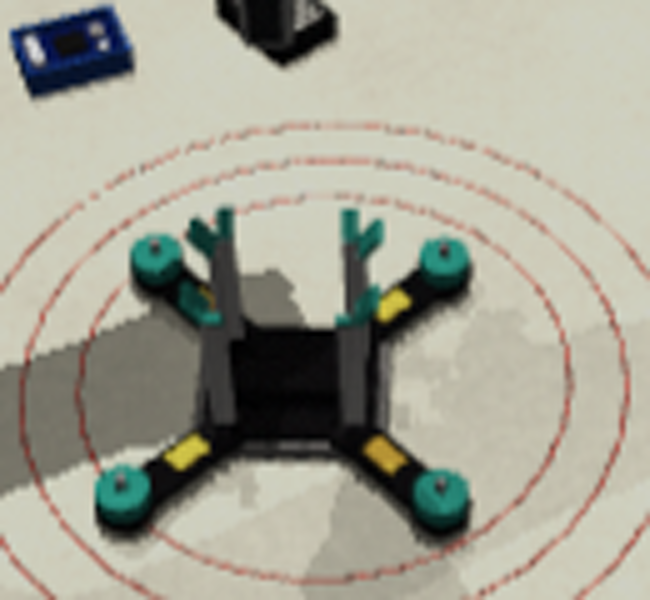

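View pics/wrist1.png

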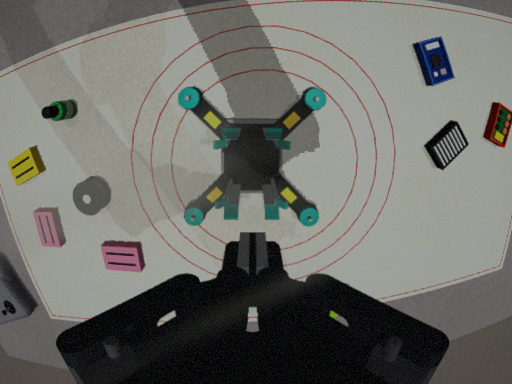

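The fingers closed empty. The wrist view shows the red module still at about (497,125), and the bay is empty at (250,155). I'll re-measure red and find by touch where the fingertips really are at a 44 mm opening.

```bash
python3 - <<'E'
from job import *
from vis import *
W=cloud(robot.grab_frame('scene'));print([np.round(x,4) for x in rect(W,[.515,.398],.045)])
W=cloud(robot.grab_frame('side'));print([np.round(x,4) for x in rect(W,[.515,.398],.045)])
p=[.60,.16]
robot.goto([*p,.04],[np.pi,0,near(0,[*p,.04])])
for o in(0.,.55):
    robot.move_straight([*p,.03],.1)
    robot.grip(o);robot.sleep(.3)
    print(o,robot.move_straight([*p,.003],.03,contact_N=4));info('touch')
robot.move_straight([*p,.16],.15)
E
```

```text
[array([0.5145, 0.3986]), np.float64(65.9834), np.float64(44.4082), np.float64(-21.9213), np.float64(0.0168), np.int64(362)]
[array([0.4923, 0.4048]), np.float64(52.8175), np.float64(26.4448), np.float64(88.4994), np.float64(0.0173), np.int64(62)]
0.0 False
touch t 12.5 tcp [0.6002 0.1601 0.0032] open 0.002 gf 0.0 F [-0.6  0.5 -0.2]
0.55 False
touch t 14.8 tcp [0.6002 0.1601 0.0032] open 0.55 gf 0.0 F [ 0.6  0.  -0.7]
```

```bash
python3 - <<'E'
from job import *
p=[.60,.16]
for o in(.55,0.):
    robot.move_straight([*p,.03],.15);robot.grip(o)
    robot.move_straight([*p,.005],.1)
    print(o,robot.move_straight([*p,-.03],.02,contact_N=4));info('touch')
    if o==.55: save('side','touch',(150,90,310,210),5)
robot.move_straight([*p,.1],.2)
E
```

```text
0.55 True
touch t 18.6 tcp [ 0.6     0.16   -0.0126] open 0.555 gf 2.5 F [-1.3  0.1  4.1]
0.0 True
touch t 20.9 tcp [ 0.6   0.16 -0.01] open 0.003 gf 2.3 F [-1.1  0.3  4. ]
```

View pics/touch.png

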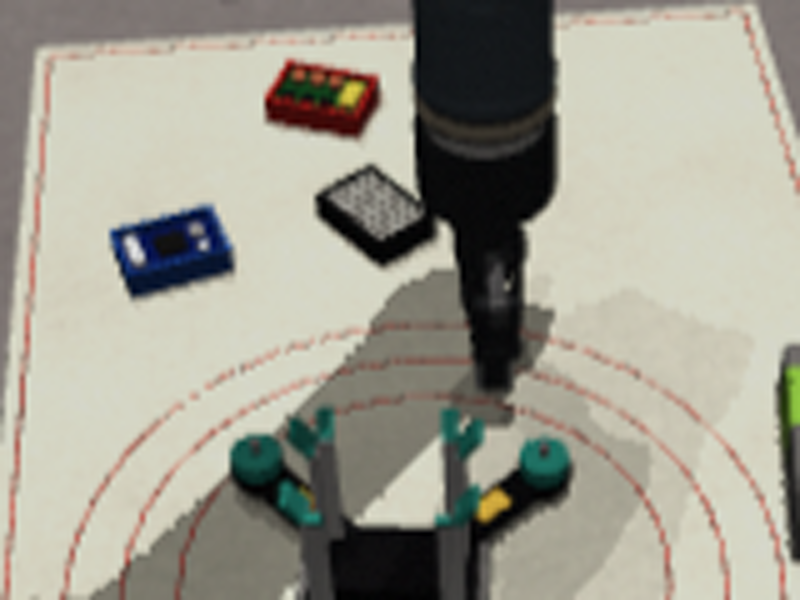

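Shut, the tips touched the mat at a reported TCP z of -0.010, where nose_length 11 mm implies +0.011. That is about 21 mm off. I need to know whether the whole tool is displaced, sideways included, or just the nose, so I'll measure the gripper in the depth images.

```bash
python3 - <<'E'
from job import *
from vis import *
p=[.60,.16]
robot.grip(0.)
for yaw in(0,np.pi/2):
    robot.goto([*p,.1],[np.pi,0,yaw]);s=info('pose');print(s['tcp_rot'].round(4))
    W=[cloud(robot.grab_frame(n)).reshape(-1,3) for n in('scene','side')]
    for w,n in zip(W,('scene','side')):
        m=(np.hypot(w[:,0]-.6,w[:,1]-.16)<.11)&(w[:,2]>.05);q=w[m];print(n,'lowest',np.sort(q[:,2])[:4].round(4))
        for z in np.arange(.08,.26,.012):
            r=q[(q[:,2]>=z)&(q[:,2]<z+.012)]
            if len(r)>3:print('%.3f'%z,len(r),'x',np.percentile(r[:,0],[2,98]).round(4),'y',np.percentile(r[:,1],[2,98]).round(4))
E
```

```text
pose t 24.1 tcp [0.5999 0.16   0.0998] open -0.001 gf 0.0 F [ 0.9 -0.9  0.6]
[-3.1415e+00  3.0000e-04  3.0000e-04]
scene lowest [0.1129 0.1141 0.1144 0.1153]
0.104 4 x [0.6095 0.6112] y [0.153  0.1639]
0.116 38 x [0.5976 0.6127] y [0.1458 0.1722]
0.128 36 x [0.5976 0.6132] y [0.145  0.1717]
0.140 32 x [0.6045 0.6132] y [0.1449 0.1706]
0.152 100 x [0.5933 0.6149] y [0.1287 0.1906]
0.164 130 x [0.5911 0.6163] y [0.1189 0.1982]
0.176 137 x [0.5957 0.6188] y [0.1099 0.2079]
0.188 173 x [0.604  0.6196] y [0.0981 0.216 ]
0.200 218 x [0.5906 0.6209] y [0.0996 0.2178]
0.212 103 x [0.5956 0.6215] y [0.1164 0.1996]
0.224 29 x [0.5948 0.613 ] y [0.1204 0.1974]
0.236 90 x [0.5992 0.6382] y [0.1216 0.1875]
0.248 140 x [0.6043 0.6388] y [0.1219 0.1873]
side lowest [0.1117 0.1117 0.113  0.1146]
0.104 6 x [0.5937 0.6117] y [0.1496 0.1541]
0.116 27 x [0.5908 0.6123] y [0.144  0.1564]
0.128 31 x [0.5906 0.6122] y [0.1443 0.1545]
0.140 6 x [0.5898 0.606 ] y [0.1457 0.1651]
0.152 12 x [0.5882 0.611 ] y [0.1255 0.16  ]
0.164 19 x [0.5886 0.6147] y [0.1145 0.1447]
0.176 37 x [0.5849 0.6166] y [0.1063 0.16
[... 906 characters left out ...]
389] y [0.1218 0.1866]
0.248 132 x [0.6073 0.6392] y [0.1219 0.1862]
side lowest [0.1112 0.1113 0.1146 0.115 ]
0.104 8 x [0.5909 0.6059] y [0.1483 0.1544]
0.116 32 x [0.5895 0.6148] y [0.1453 0.1546]
0.128 35 x [0.5882 0.6149] y [0.1469 0.1553]
0.140 35 x [0.5875 0.6149] y [0.1459 0.1647]
0.152 87 x [0.5701 0.6336] y [0.1439 0.1678]
0.164 130 x [0.5616 0.639 ] y [0.1445 0.1702]
0.176 116 x [0.5529 0.6498] y [0.1401 0.169 ]
0.188 163 x [0.5441 0.6598] y [0.1405 0.159 ]
0.200 194 x [0.5424 0.6601] y [0.1385 0.1682]
0.212 154 x [0.5599 0.6427] y [0.1387 0.1642]
0.224 40 x [0.5631 0.6404] y [0.1452 0.165 ]
0.236 85 x [0.5656 0.6367] y [0.1208 0.1504]
0.248 127 x [0.5644 0.6363] y [0.1208 0.154 ]
```

The whole tool sits about 21 mm higher than reported. Tips are at TCP+0.010 and the widening starts at tips+73 mm. There is little sideways error (≤1.5 mm). I'll shift all my heights by 21 mm and retry red.

```bash
cat >> job.py <<'E'
def place(level,h,stop=12):
    z=.030+.020*level+h
    print('entry hit',robot.move_straight([*BAY,.118+h],.12,contact_N=stop));info('entry')
    hit=robot.move_straight([*BAY,z-.0015],.045,contact_N=stop);s=info('seated? %s want z %.4f'%(hit,z))
    return s['tcp_pos'][2]-z
def release():
    p=robot.sense()['tcp_pos']
    robot.grip(.78);robot.move_straight([p[0],p[1],.22],.15);info('released')
E
python3 - <<'E'
from job import *
pick([.515,.3980],-21.7,-.0015)
if robot.sense()['opening']>.3:
    above();info('above');save('scene','held',(200,60,290,200),4)
E
```

```text
hit False
down t 28.7 tcp [ 0.5154  0.3985 -0.0006] open 0.802 gf 0.0 F [-0.2  1.2  0.5]
gripped t 29.0 tcp [ 0.5155  0.3985 -0.0006] open 0.501 gf 41.8 F [-0.2 -0.3  4.7]
lifted t 30.8 tcp [0.5147 0.3975 0.2389] open 0.503 gf 41.3 F [ 0.2 -0.2 -0.6]
above t 32.3 tcp [ 0.5342 -0.0159  0.2402] open 0.501 gf 41.3 F [-0.5  1.5 -0.7]
```

View pics/held.png

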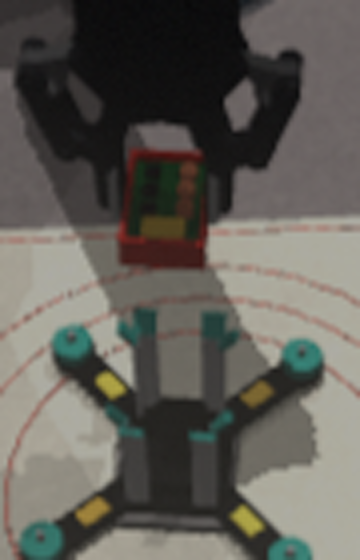

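Red is held level in the jaws at crop (165,210), long side along the bay and directly above it. Lowering.

```bash
python3 - <<'E'
from job import *
h=-.0010
e=place(0,h);print('err',e)
if e<.004: release();save('scene','red',(205,110,285,200),6)
E
```

```text
entry hit False
entry t 33.6 tcp [ 0.5347 -0.0171  0.1178] open 0.497 gf 41.3 F [ 0.6 -1.1 -1.4]
seated? True want z 0.0290 t 35.4 tcp [ 0.534  -0.0173  0.0294] open 0.498 gf 41.9 F [-1.   0.2  4.8]
err 0.0003770177730790386
released t 37.2 tcp [ 0.5334 -0.0175  0.2191] open 0.777 gf 0.0 F [ 0.1 -0.2 -0.5]
```

View pics/red.png

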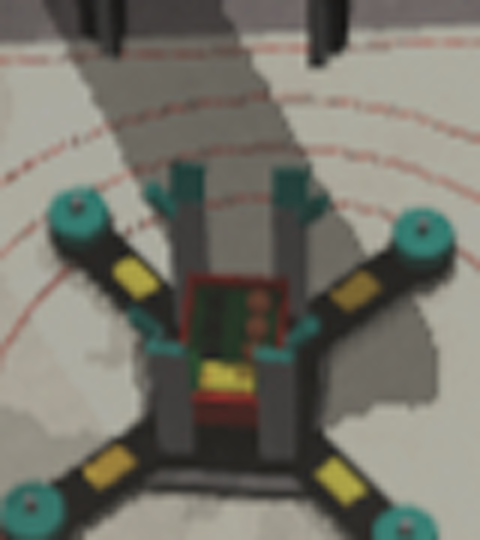

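```bash
python3 - <<'E'
from job import *
pick([.4177,.2590],17,-.004)
if robot.sense()['opening']>.3:
    above();e=place(1,-.0035);print('err',e)
    if e<.004: release()
    save('side','blue',(195,160,265,240),7)
E
```

```text
hit False
down t 40.1 tcp [ 0.4181  0.2593 -0.0034] open 0.804 gf 0.0 F [-0.5  0.4  0.4]
gripped t 40.5 tcp [ 0.4181  0.2593 -0.0033] open 0.506 gf 41.1 F [ 0.5 -0.8  5.9]
lifted t 42.2 tcp [0.4173 0.2587 0.2393] open 0.504 gf 40.6 F [ 1.  -0.3 -0.8]
entry hit False
entry t 44.6 tcp [ 0.5346 -0.0171  0.1152] open 0.504 gf 40.6 F [-0.6 -0.3 -0.2]
seated? True want z 0.0465 t 46.0 tcp [ 0.5339 -0.0173  0.0467] open 0.502 gf 41.2 F [-0.8  0.2  4.4]
err 0.00023297236830489149
released t 47.7 tcp [ 0.5332 -0.0175  0.2191] open 0.78 gf 0.0 F [ 0.1 -0.8  0.6]
```

Red lies flat between the guides at crop (235,345). Blue seated within 0.3 mm of its expected height. Black next, with a numeric check of the stack height.

```bash
cat >> job.py <<'E'
def stack(lo,hi):
    from vis import cloud
    for n in('scene','side'):
        w=cloud(robot.grab_frame(n)).reshape(-1,3);d=w[:,:2]-BAY
        c,s=np.cos(BYAW),np.sin(BYAW);x=d@[c,s];y=d@[-s,c]
        q=w[(abs(x)<.025)&(abs(y)<.018)&(w[:,2]>.01)&(w[:,2]<.13)]
        print(n,'top z',np.percentile(q[:,2],[10,50,90]).round(4),'expect ~',hi)
E
python3 - <<'E'
from job import *
pick([.5424,.2780],-55.6,-.004)
stack(.06,.07)
if robot.sense()['opening']>.3:
    above();e=place(2,-.0035);print('err',e)
    if e<.004: release()
E
```

```text
hit False
down t 50.6 tcp [ 0.5429  0.2784 -0.0032] open 0.799 gf 0.0 F [ 0.7 -0.3 -0.5]
gripped t 51.0 tcp [ 0.5429  0.2784 -0.0032] open 0.501 gf 42.0 F [-0.1 -1.   4.5]
lifted t 52.8 tcp [0.542  0.2776 0.239 ] open 0.504 gf 41.4 F [ 0.9 -0.  -1.1]
scene top z [0.0629 0.0654 0.0687] expect ~ 0.07
side top z [0.0211 0.0651 0.0691] expect ~ 0.07
entry hit False
entry t 55.3 tcp [ 0.5346 -0.0171  0.1153] open 0.501 gf 41.4 F [ 0.3 -0.3 -1.1]
seated? True want z 0.0665 t 56.2 tcp [ 0.5336 -0.0173  0.0668] open 0.5 gf 42.1 F [-0.1 -0.7  5.2]
err 0.000312224167891062
released t 57.8 tcp [ 0.5329 -0.0175  0.2191] open 0.779 gf 0.0 F [-0.4 -0.3 -0.3]
```

```bash
python3 - <<'E'
from job import *
stack(0,.09)
pick([.4955,-.3864],-75.5,-.004)
if robot.sense()['opening']>.3:
    above();e=place(3,-.0035);print('err',e)
    if e<.004: release()
    robot.move_straight([.42,.1,.3],.2)
    stack(0,.11);save('side','end',(190,150,270,245),6);save('scene','end2',(80,100,310,290),3)
E
```

```text
scene top z [0.0839 0.0874 0.0899] expect ~ 0.09
side top z [0.0211 0.0853 0.0899] expect ~ 0.09
hit False
down t 61.0 tcp [ 0.4961 -0.3867 -0.0032] open 0.797 gf 0.0 F [0.6 0.4 0.2]
gripped t 61.4 tcp [ 0.4961 -0.3868 -0.0032] open 0.502 gf 42.3 F [-0.6 -0.7  4.4]
lifted t 63.1 tcp [ 0.495  -0.3862  0.239 ] open 0.503 gf 41.8 F [-0.8  0.2 -0.4]
entry hit False
entry t 65.7 tcp [ 0.5346 -0.0172  0.1152] open 0.503 gf 41.8 F [-0.3 -0.  -0.5]
seated? True want z 0.0865 t 66.3 tcp [ 0.5336 -0.0174  0.0868] open 0.505 gf 42.5 F [-0.9 -0.3  5.9]
err 0.0003158749341073963
released t 67.7 tcp [ 0.5329 -0.0177  0.2191] open 0.78 gf 0.0 F [ 0.  -0.3 -0.1]
scene top z [0.1078 0.1095 0.111 ] expect ~ 0.11
side top z [0.0223 0.1098 0.1115] expect ~ 0.11
```

View pics/end.png

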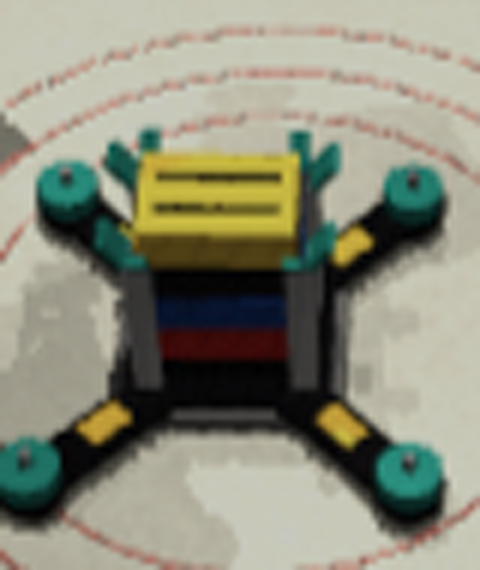

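View pics/end2.png

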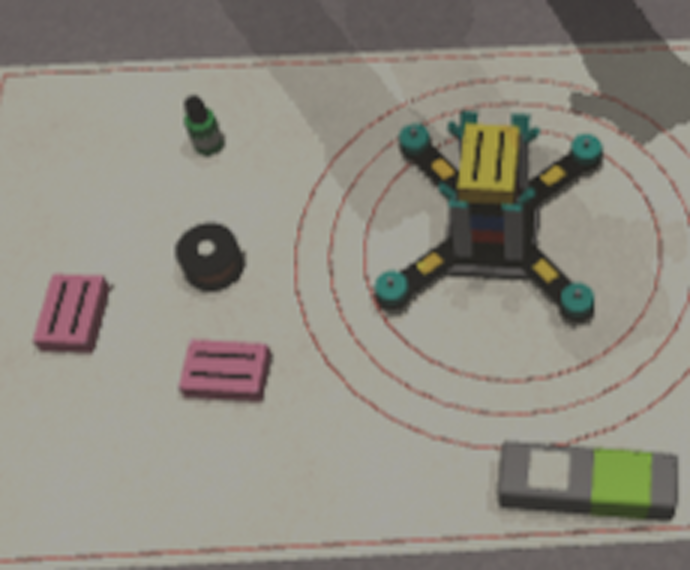

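The stack is complete. In the side crop yellow is at (220,205), then black, blue at (222,310) and red at (222,345), with the top at 110 mm and level. The bystanders haven't moved, and the arm is clear.

```bash
python3 -c "
from plant import robot
print(robot.close_job())"
```

```text
the job is handed in; nothing more can be done
None
```

The stack is built in the bay in the order red, blue, black, yellow, each seated to within 0.4 mm of its expected height with the glue bottle, wire spool and battery unmoved, and the job is handed in, though no verdict came back.

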